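# Press a mirror crest home with a ratchet bar clamp and release it

## Task

With the bar clamp, press the gilded crest fully home on the mirror frame: pump the orange trigger to the handle until you feel the crest bottom out, and keep it firmly squeezed there for about a second (some 20 N at the jaw; above 30 N the gilding cracks). Then let the trigger go and hold the red release down until the jaw has sprung fully open. Touch only the clamp's trigger, handle and release: do not push the crest or the jaw by hand, and leave the other things where they are.

Things in the scene. Friction and masses are not known exactly. Their poses are not given: they have to be found in the camera images.
- clamp: bar clamp fixed to the desk on an 84 mm wide plate. Origin on the desk under the handle; x runs along the steel bar from the handle to the sliding end jaw, z up. Along x (mm): plate -66 to 226, black housing -62 to 68 (34 wide, top at 62), fixed jaw 68 to 86, then the display well (walls 19 high) with the gilded mirror frame 86 to 156; a clear cover is parked on the +y side, to 120 mm out
- handle_mid (a point): middle of the upright black handle, 90 mm above the desk; the handle is 16 mm thick (clamp x -12 to 4), 28 wide, its top 115 above the desk. The finger pad stands in front of it; trigger and handle measure 63 mm outside at rest
- trigger_pad (a point): centre of the orange trigger's finger pad, a round crossbar 12 mm thick, 36 mm wide along the clamp's y, 96 mm above the desk at rest, 45 mm in front (+x) of the clamp's origin. Push or squeeze it towards the handle (clamp -x). In front of it all is free above the housing and the bar (bar 12 wide, teeth to 57 high)
- trigger (a joint): trigger angle, rad: 0 at rest, 0.32 at its end stop (pad moves 27 mm), hinged 88 mm under the pad, sprung back by 2 to 3 N at the pad. It bites at 0.11; beyond 0.29 (pad 25 mm) the next tooth is caught and the jaw keeps its 8 mm step when the trigger goes right back to 0, which it must for the next step. A shorter pull moves the jaw only while it is held
- bar: the sliding bar with its end jaw, moved only by the clamp. The jaw moves half as far as the trigger's pad. Pumping takes 5 to 12 N at the pad; once the crest has bottomed the push rises by about 4 N per mm, and the squeeze at the jaw is then about twice the push less 15 N: 17 N steady on the pad squeezes the crest with some 20 N. At the trigger's end stop the push rises too, with no squeeze
- jaw_block (a point): centre of the black end jaw hanging from the bar, 14 x 26 x 50 mm; it moves along the clamp's -x as it closes. Fully open, as at the start, it is 216 mm along x from the clamp's origin
- jaw (a joint): jaw travel, m: 0 fully open (as at the start), growing as it closes towards the handle, held in steps of 0.008 when the trigger is let go; a light spring opens it while the release is down and the trigger at rest
- release_top (a point): centre of the top of the red round release button (20 mm across) on the housing behind the handle, 80 mm above the desk, 48 mm behind (-x of) the clamp's origin
- release (a joint): release travel, m: 0 up, 0.010 fully down; 1 N starts it, 3 N holds it fully down (some more while the jaw is loaded). It dips by itself as teeth click past. Pressed beyond 0.005 it frees the jaw, which catches again if the button is let up before the jaw is fully open (under a second)
- pad: orange pad on the jaw's inner face, 8 x 22 x 10 mm, springy (16 N per mm); it presses on the crest. Its frame starts out at the clamp's origin, not at the pad's centre
- crest: gilded crest piece, 14 x 40 x 10 mm, on two dowels in blind holes of the mirror frame. Its frame starts near the clamp's origin, not at the crest
- crest_mid (a point): centre of the crest, 12 mm above the desk. It starts 16 to 21 mm off the frame and slides stiffly (4 N) along the clamp's -x until its dowels bottom, leaving 1 to 8 mm of reveal: the depth of the holes differs from frame to frame, cannot be seen and must be felt. The pad meets it after 10 to 15 mm of jaw travel
- writing_desk: dollhouse walnut writing desk, 56 x 100 x 65 mm high; a bystander
- teapot: silver teapot miniature, 62 mm over spout and handle, 35 mm high; a bystander
- vase: blue ceramic vase, 34 mm across, 52 mm high; a bystander
- pin_vise: steel pin vise lying on the desk, 100 mm long, 11 mm thick; a bystander
- chair: dollhouse chair with a blue seat, 34 x 36 x 82 mm high; a bystander
- glue_bottle: white glue bottle with orange cap, 34 mm across, 85 mm high; a bystander
- candlestick: brass candlestick miniature, 30 mm across, 50 mm high; a bystander

How it is judged:
On the way:
1. the crest has bottomed and the jaw's pad squeezes it with more than 12 N for 0.3 s (contact force between pad and crest above 12 N), for 0.3 s.
At the end, for the whole second after the job is handed in: the crest is still pressed in (at least 7 mm from where it started), the jaw is fully open again (within 3 mm), trigger and release are back at rest (value of joint jaw below 0.003 m and value of joint trigger below 0.03 rad and value of joint release below 0.002 m and distance of crest_mid from where it was at the start of the episode above 0.007 m and linear speed of crest below 0.01 m/s); the robot touches nothing.
It fails at once if the jaw's pad presses on the crest with more than 30 N (contact force between pad and crest above 30 N).
It fails at once if the robot pushes the crest or the jaw itself (more than 2 N) (contact force between any of the fingers, the arm and crest above 2 N or contact force between any of the fingers, the arm and bar above 2 N).
It fails at once if a bystander is moved by more than 15 mm (distance of any of writing_desk, teapot, vase, pin_vise, chair, glue_bottle, candlestick from where it was at the start of the episode above 0.015 m).
It also fails if it takes over 58 s, if anything falls off the work surface, if the arm or the gripper's body presses on something with over 40 N, if the wrist force passes 120 N, or if a joint passes its speed limit or range.

## Robot

A 6-joint arm with a two-finger parallel gripper is mounted at the origin on the work surface. World frame = base frame: x ahead of the robot, y to its left, z up, the work surface at z = 0. Lengths are in m, angles in rad, forces in N, time in s.
With the tool pointing down it reaches from about 0.275 to 1 m from the base axis. Payload 8.4 kg.
Tool frame: the origin (TCP) lies on the mounting face of the last link; the fingertips stand 173 mm ahead of it and the grasp point (between the pads) lies 155 mm ahead of it; z points along the fingers, y is the line along which they close (so a half turn about z gives the same grasp; the last joint's range is limited). The gripper opens to 85 mm and grips with 20 to 120 N. Pads are 22 mm wide; open, the fingers measure 114 mm over their backs; the gripper's body (76 mm by 85 mm) begins 54 mm behind the grasp point. The pads swing forward as they close: fully open they stand 13 mm farther back than shut.
Start: joints at [1.312, 0.353, 1.633, -0, 1.155, -0.002], TCP at [0.159, 0.605, 0.405] pointing down, gripper open.
Joint ranges: [-2.63, 2.63], [-0.92, 2.1], [0.06, 2.66], [-1.3, 4.44], [0, 2.69], [-3.02, 3.02]. Speed limits (rad/s): [2.22, 2.22, 2.79, 3.14, 3.14, 3.14].

## Interface

Orientations are given as a 3x3 rotation matrix whose columns are the frame's x, y, z axes.
In Python, from cell import read_state, eyes, robot gives the robot as it stands.
- The arm moves only by the tool apply_moves, never from a script. Its arguments are lists of equal length, an entry for each row: "grip": the closure, from -1 (fully open) to 1 (shut), so that 0 is half open; "dp": the shift along the tool's x, y, z in mm, a list of three; "dr": the turn, a rotation vector about the tool's x, y, z in rad, a list of three. In form: {"grip": [grip, ...], "dp": [[tx, ty, tz], ...], "dr": [[rx, ry, rz], ...]}. A call has 1 to 10 rows; each row is the pose to reach, as a shift and turn from the pose commanded when the call began, along the tool's axes at that moment; what a row does not reach only later rows make up. A row lasts 1/10 s, in which the tool goes at most 50 mm and 8.59 degrees, less where a joint would pass 70% of its speed; a pose out of reach is approached as far as the arm can. A call with a gripper value outside its range is refused whole. The fingers move at their own pace and stop on an object; "grip_force" is the grip in N (left out, the last holds). Time passes only in rows, so rows that repeat a pose let the fingers close. It gives the time, the measured TCP pose, the force, the opening and the grip force at its end, in the units of the state.
- read_state(): the state, without advancing time (a new reading comes with each control period).
- eyes.get_image(name): name is "scene" or "side" or "wrist"; returns a dict with "color" (400x640x3 uint8, red, green, blue), "mtx" (3x3 intrinsics, pixels), "origin" and "rotation" of the camera in the world. Camera axes: x right, y up, looking along -z (the intrinsics and any distortion apply to the point x, -y, -z); pixel columns grow to the right and rows downward; lengths in m; the calibration is good to about 2 mm. A picture is of the moment at which its call begins. There is no depth.
- robot.hand_in(): hands the job in; it is judged then, once.
The state is a dict: "time_s": time; "joint_pos": joint angles; "qd": joint speeds; "effort": joint torques, N m; "ee_pos": TCP position; "tool_rot": TCP orientation; "wrist_force": force on the tool from outside, world axes, zero at the start; "torque": the same for the moment, N m; "gripper_width": finger opening in m; "grasp_force": force on a finger pad.
Only numpy, scipy, OpenCV 4.12 (cv2) and the standard library are available. Lean on these libraries where they do the work, as an engineer would, in place of code of your own. Each camera call takes 0.05 s, during which the arm holds its last target. There are 200 camera calls.

## Working session

There is one attempt and no reset: what is moved stays moved. The work goes in short steps, Python scripts to look and compute and a tool call to move; the robot and the scene stay as the last step left them, time stands still between calls to the robot, and variables do not carry over. Pictures are saved under pics/ and viewed, at most 10 in all, crops included, and the job is handed in when it is done.

Besides the shell and the picture viewer there is one more tool, called after "Call:" as name(argument=value, ...), one argument or row to a line, values as JSON. apply_moves: Moves the arm, as the interface text tells. Its arguments: {"type":"object","properties":{"grip":{"type":"array"},"dp":{"type":"array"},"dr":{"type":"array"},"grip_force":{"type":"number"}},"required":["grip","dp","dr"]}

```bash
mkdir -p pics; ls; python3 - <<'E'
from cell import read_state, eyes, robot
import cv2,numpy as np
s=read_state();print(s)
for n in("scene","side"):
    i=eyes.get_image(n);np.savez(f"pics/{n}0.npz",**i);cv2.imwrite(f"pics/{n}0.png",i["color"][:,:,::-1]);print(n,i["mtx"].tolist(),i["origin"],i["rotation"].tolist(),[k for k in i])
E
```

```text
pics
{'time_s': 0.0, 'joint_pos': array([ 1.31161013e+00,  3.53631758e-01,  1.63411545e+00, -1.90268643e-05,
        1.15520439e+00, -2.41804408e-03]), 'qd': array([ 0.00159145, -0.00058593,  0.00113209,  0.00110331,  0.00036787,
       -0.00035853]), 'effort': array([-1.66599297e-03, -6.05241251e+01, -3.42070735e+01, -3.15683455e-04,
        9.24833352e-03, -4.39501900e-05]), 'ee_pos': array([0.15867734, 0.60428405, 0.40397975]), 'tool_rot': array([[-9.67217730e-01,  2.53948326e-01, -3.31462100e-04],
       [ 2.53948542e-01,  9.67216832e-01, -1.31801024e-03],
       [-1.41107726e-05, -1.35897719e-03, -9.99999076e-01]]), 'wrist_force': array([-0.54180654,  0.37779083, -0.01736907]), 'torque': array([-0.07046713,  0.00330402, -0.04105642]), 'grasp_force': 0.0, 'gripper_width': 0.08526366851483146}
scene [[416.0548787480768, 0.0, 323.0041246139581], [0.0, 416.0548787480768, 201.31465070670907], [0.0, 0.0, 1.0]] [1.01370602 0.66121524 0.58585553] [[-0.8217723051842868, -0.32260083009681206, 0.4697009504492736], [0.5697093699543112, -0.4811049843567866, 0.6663101588699647], [0.011023258064876239, 0.8151482677696761, 0.5791474676917194]] ['color', 'mtx', 'origin', 'rotation']
side [[488.3557912505464, 0.0, 319.264740981512], [0.0, 488.3557912505464, 196.1965632845022], [0.0, 0.0, 1.0]] [-0.03565784 -0.58524927  0.72381305] [[0.7387293320183335, 0.371435270100045, -0.5624187178085857], [-0.6739281199801342, 0.419432928230557, -0.60819150587293], [0.009993153445665558, 0.8283186940071116, 0.5601680801710898]] ['color', 'mtx', 'origin', 'rotation']
```

View pics/scene0.png

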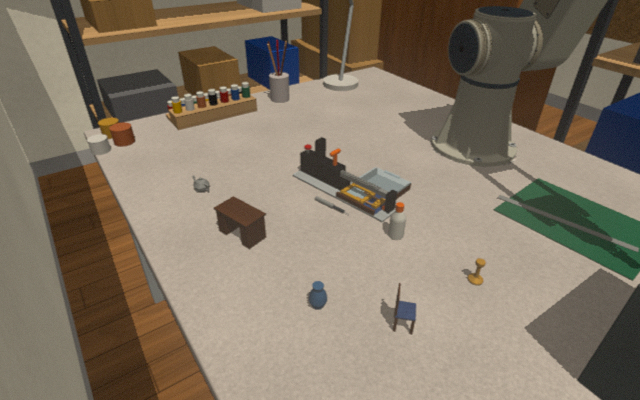

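View pics/side0.png

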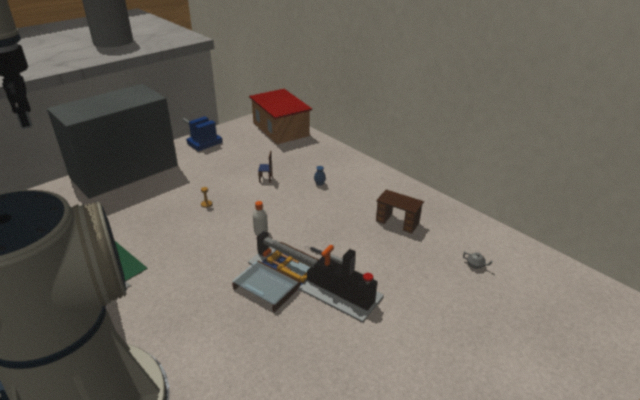

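The scene view shows the release at about (309,148), the trigger at (336,153) and the jaw at (391,200), with the glue bottle beside it. In the side view the release is at (368,277), the trigger at (328,252) and the jaw at (263,245). I'll triangulate these.

```bash
cat > h.py <<'E'
import numpy as np,cv2
def ray(i,uv):
    K=i["mtx"];d=np.array([(uv[0]-K[0,2])/K[0,0],-(uv[1]-K[1,2])/K[1,1],-1.]);d=i["rotation"]@d
    return np.array(i["origin"]),d/np.linalg.norm(d)
def plane(i,uv,z):
    o,d=ray(i,uv);return o+d*(z-o[2])/d[2]
def tri(a,ua,b,ub):
    A=np.zeros((3,3));c=np.zeros(3);R=[ray(a,ua),ray(b,ub)]
    for o,d in R:
        P=np.eye(3)-np.outer(d,d);A+=P;c+=P@o
    p=np.linalg.solve(A,c);return p,[round(float(np.linalg.norm((np.eye(3)-np.outer(d,d))@(p-o))),4) for o,d in R]
def blobs(i,lo,hi,roi,minA=8):
    h=cv2.cvtColor(i["color"],cv2.COLOR_RGB2HSV);m=cv2.inRange(h,np.array(lo),np.array(hi));q=np.zeros_like(m);x0,y0,x1,y1=roi;q[y0:y1,x0:x1]=m[y0:y1,x0:x1]
    n,l,s,c=cv2.connectedComponentsWithStats(q)
    return [(c[k].round(1).tolist(),s[k].tolist()) for k in range(1,n) if s[k][4]>=minA]
E
python3 - <<'E'
from h import *
a=dict(np.load("pics/scene0.npz"));b=dict(np.load("pics/side0.npz"))
for n,i,roi in(("scene",a,(295,138,410,215)),("side",b,(250,195,385,300))):
    print(n,"red",blobs(i,(0,150,70),(4,255,255),roi),blobs(i,(174,120,70),(180,255,255),roi))
    print(n,"orange",blobs(i,(5,180,120),(14,255,255),roi))
cv2.imwrite("pics/z.png",np.hstack([cv2.resize(a["color"][130:220,290:415,::-1],None,fx=3.2,fy=4,interpolation=2),cv2.resize(b["color"][190:320,230:390,::-1],None,fx=2.5,fy=360/130,interpolation=2)]))
E
```

```text
scene red [([307.5, 146.5], [305, 145, 6, 4, 20])] []
scene orange [([335.0, 153.7], [331, 149, 9, 15, 43]), ([400.0, 205.0], [397, 203, 7, 7, 29])]
side red [([367.5, 276.5], [363, 273, 10, 8, 62])] []
side orange [([258.2, 203.3], [256, 202, 6, 4, 17]), ([327.0, 249.7], [322, 246, 11, 9, 36])]
```

View pics/z.png

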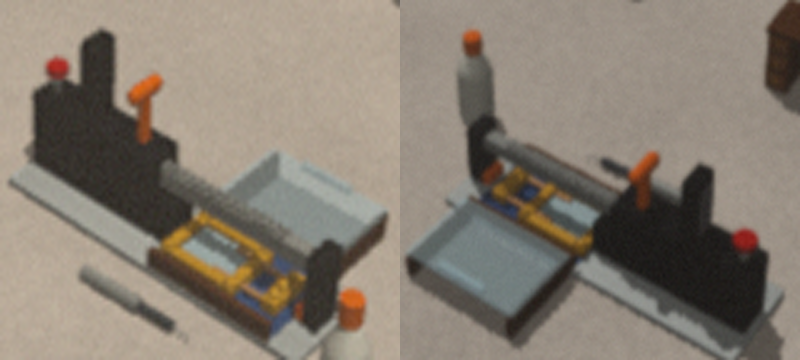

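The zoom shows the release at scene (307.8,146.5) / side (368,276.7), the pad crossbar at (335.6,152) / (328,250.6), and the handle top at (320.6,139.2) / (349.2,252.1). The jaw top is at about (391.6,193) / (265,234), and the cover lies on the side nearest the robot.

```bash
python3 - <<'E'
from h import *
a=dict(np.load("pics/scene0.npz"));b=dict(np.load("pics/side0.npz"))
P={}
for n,u,v in(("rel",(307.8,146.7),(368,276.5)),("pad",(335.6,152),(328,250.6)),("handtop",(320.6,139.2),(349.2,252.1)),("jawtop",(391.6,193),(264.8,234)),("glue",(400,205),(258.2,203))):
    P[n],e=tri(a,u,b,v);print(n,P[n].round(4),e)
d=P["pad"]-P["rel"];print("rel-pad",np.hypot(*d[:2]),"yaw",np.degrees(np.arctan2(d[1],d[0])))
d=P["jawtop"]-P["rel"];print("rel-jaw",np.hypot(*d[:2]),"yaw",np.degrees(np.arctan2(d[1],d[0])))
E
```

```text
rel [ 0.4968 -0.1463  0.0782] [0.0016, 0.0016]
pad [ 0.4755 -0.0561  0.0973] [0.0025, 0.0025]
handtop [ 0.4877 -0.1022  0.1158] [0.0019, 0.0019]
jawtop [0.442  0.1113 0.0579] [0.0044, 0.0044]
glue [0.4829 0.1825 0.0839] [0.001, 0.001]
rel-pad 0.09266432484660542 yaw 103.28410479393418
rel-jaw 0.2633501307630729 yaw 101.99225248881473
```

Call:
apply_moves(
  grip=[1,1,1,1,1,1,1,1,1,1],
  dp=[
    [-46,-53,0],
    [-92,-106,0],
    [-138,-159,0],
    [-185,-212,0],
    [-231,-265,0],
    [-277,-318,0],
    [-323,-371,0],
    [-369,-424,0],
    [-415,-477,0],
    [-462,-531,0],
  ],
  dr=[
    [0,0,0.11],
    [0,0,0.22],
    [0,0,0.33],
    [0,0,0.44],
    [0,0,0.55],
    [0,0,0.66],
    [0,0,0.77],
    [0,0,0.88],
    [0,0,0.99],
    [0,0,1.096],
  ],
  grip_force=40,
)

```text
time_s: 1.1
ee_pos: [0.3807, 0.1544, 0.4048]
tool_rot: [[-0.212, 0.977, 0.0], [0.977, 0.212, 0.0], [0.0, 0.0, -1.0]]
wrist_force: [0.5, 0.9, 0.7]
gripper_width: -0.0001
grasp_force: 0.0
```

Call:
apply_moves(
  grip=[1,1,1,1,1,1],
  dp=[
    [-50,12,10],
    [-100,24,20],
    [-140,36,40],
    [-170,45,60],
    [-170,45,60],
    [-170,45,60],
  ],
  dr=[
    [0,0,0],
    [0,0,0],
    [0,0,0],
    [0,0,0],
    [0,0,0],
    [0,0,0],
  ],
)

```text
time_s: 1.7
ee_pos: [0.4609, -0.0004, 0.3441]
tool_rot: [[-0.214, 0.977, -0.002], [0.977, 0.214, 0.0], [0.001, -0.002, -1.0]]
wrist_force: [0.5, 0.0, 0.3]
gripper_width: -0.0001
grasp_force: 0.0
```

```bash
python3 - <<'E'
from cell import read_state, eyes
import cv2,numpy as np
s=read_state();print(s["time_s"],s["ee_pos"],s["tool_rot"].round(3).tolist(),s["wrist_force"],s["joint_pos"])
i=eyes.get_image("wrist");np.savez("pics/w1.npz",**i);cv2.imwrite("pics/w1.png",i["color"][:,:,::-1]);print(i["mtx"].tolist(),i["origin"],i["rotation"].tolist())
E
```

```text
1.7 [ 4.60913741e-01 -3.70040136e-04  3.44070091e-01] [[-0.214, 0.977, -0.002], [0.977, 0.214, 0.0], [0.001, -0.002, -1.0]] [0.52380214 0.04826868 0.25877769] [-4.13888480e-03  1.73270903e-01  2.03230323e+00  2.75590367e-04
  9.38107872e-01 -2.20248663e-01]
[[284.887777634479, 0.0, 321.1483615261091], [0.0, 284.887777634479, 197.10099504340803], [0.0, 0.0, 1.0]] [0.44709379 0.06807411 0.313653  ] [[0.9768208528141874, -0.20634979824985658, -0.056927869006359925], [0.21404924250001495, 0.9391360258253478, 0.26871257280250077], [-0.0019857725276570958, -0.2746694117647848, 0.9615366716606567]]
```

View pics/w1.png

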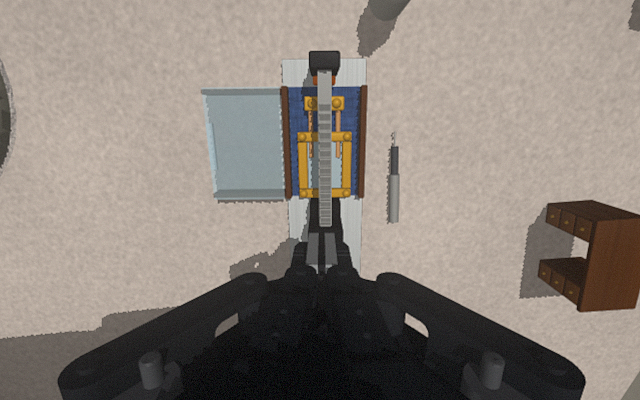

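The wrist view shows the bar running straight up at column ~325 (rows 72–225), with the jaw at (324,62). The closed fingers hide the trigger. I'll check the clamp axis from the bar.

```bash
python3 - <<'E'
from h import *
i=dict(np.load("pics/w1.npz"));g=i["color"].astype(int).mean(2)
h=cv2.cvtColor(i["color"],cv2.COLOR_RGB2HSV)
for r in(145,170,185,205,220):print(r,g[r,310:342].astype(int).tolist())
ps=[plane(i,u,.056) for u in((324.8,90),(325.2,222))];d=ps[0]-ps[1]
print(ps,"yaw",np.degrees(np.arctan2(d[1],d[0])))
for nm,u,z in(("wallL",(285,140),.019),("wallR",(365,140),.019),("plateendL",(283,58),.006),("plateendR",(367,58),.006),("front edge frame",(325,198),.012)):print(nm,plane(i,u,z).round(4))
E
```

```text
145 [145, 135, 66, 77, 105, 104, 105, 105, 122, 133, 115, 111, 109, 114, 115, 118, 112, 111, 110, 109, 122, 155, 176, 173, 175, 159, 111, 140, 143, 124, 120, 111]
170 [170, 140, 97, 99, 103, 99, 99, 95, 122, 140, 110, 110, 107, 111, 113, 114, 107, 113, 112, 111, 120, 155, 174, 171, 171, 169, 170, 168, 172, 171, 175, 152]
185 [165, 132, 94, 101, 100, 105, 100, 98, 113, 137, 139, 135, 130, 134, 136, 141, 138, 136, 134, 131, 132, 152, 171, 172, 170, 169, 169, 167, 171, 169, 150, 82]
205 [33, 44, 40, 46, 43, 40, 41, 32, 55, 103, 127, 109, 109, 110, 114, 114, 117, 116, 112, 107, 133, 130, 33, 41, 48, 42, 40, 46, 41, 26, 115, 199]
220 [35, 40, 41, 38, 40, 40, 41, 31, 32, 98, 139, 111, 110, 111, 111, 116, 111, 110, 111, 108, 127, 134, 25, 38, 35, 38, 38, 39, 41, 32, 54, 137]
[array([0.44512737, 0.08914731, 0.056     ]), array([ 0.47151224, -0.02749149,  0.056     ])] yaw 102.74635794123732
wallL [0.4157 0.0369 0.019 ]
wallR [0.4952 0.0543 0.019 ]
plateendL [0.398  0.1133 0.006 ]
plateendR [0.4789 0.131  0.006 ]
front edge frame [ 0.4693 -0.0163  0.012 ]
```

Call:
apply_moves(
  grip=[1,1,1,1,1],
  dp=[
    [-8,4,40],
    [-16,4,75],
    [-24,4,75],
    [-24,4,75],
    [-24,4,75],
  ],
  dr=[
    [0,0,0],
    [0,0,0],
    [0,0,0],
    [0,0,0],
    [0,0,0],
  ],
)

```text
time_s: 2.25
ee_pos: [0.4709, -0.022, 0.2715]
tool_rot: [[-0.217, 0.976, 0.002], [0.976, 0.217, 0.0], [-0.001, 0.002, -1.0]]
wrist_force: [-0.3, 0.4, 0.2]
gripper_width: 0.0
grasp_force: 0.0
```

Call:
apply_moves(
  grip=[1,1,1,1,1,1],
  dp=[
    [0,0,10],
    [0,0,16],
    [-6,0,16],
    [-12,0,16],
    [-12,0,16],
    [-12,0,16],
  ],
  dr=[
    [0,0,0],
    [0,0,0],
    [0,0,0],
    [0,0,0],
    [0,0,0],
    [0,0,0],
  ],
)

```text
time_s: 2.85
ee_pos: [0.473, -0.0345, 0.2538]
tool_rot: [[-0.216, 0.976, 0.0], [0.976, 0.216, -0.0], [-0.0, 0.0, -1.0]]
wrist_force: [-0.7, -0.1, -1.0]
gripper_width: -0.0002
grasp_force: 0.0
```

```bash
python3 - <<'E'
from cell import read_state, eyes
import cv2,numpy as np
i=eyes.get_image("side");b=eyes.get_image("scene")
cv2.imwrite("pics/s2.png",np.hstack([cv2.resize(i["color"][170:320,240:390,::-1],(400,400),interpolation=2),cv2.resize(b["color"][100:230,280:410,::-1],(400,400),interpolation=2)]))
E
```

```text
(no output)
```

View pics/s2.png

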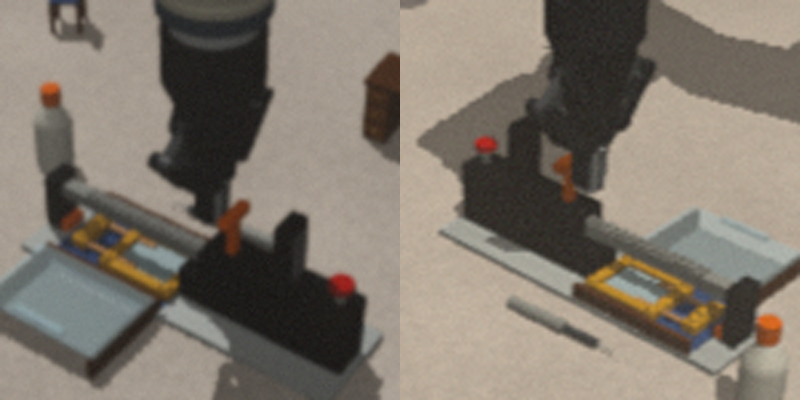

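Both views show the closed fingers just in front of the orange pad and clear of the housing. Starting stroke 1.

Call:
apply_moves(
  grip=[1,1,1,1,1,1],
  dp=[
    [-2,0,0],
    [-4,0,0],
    [-6,0,0],
    [-8,0,0],
    [-8,0,0],
    [-8,0,0],
  ],
  dr=[
    [0,0,0],
    [0,0,0],
    [0,0,0],
    [0,0,0],
    [0,0,0],
    [0,0,0],
  ],
)

```text
time_s: 3.55
ee_pos: [0.4746, -0.0421, 0.2537]
tool_rot: [[-0.216, 0.976, 0.0], [0.976, 0.216, -0.0], [-0.0, 0.0, -1.0]]
wrist_force: [-0.3, 2.0, 0.9]
gripper_width: -0.0002
grasp_force: 0.9
```

Call:
apply_moves(
  grip=[1,1,1,1,1,1,1,1,1],
  dp=[
    [-2.5,0,0],
    [-5,0,0],
    [-7.5,0,0],
    [-10,0,0],
    [-12.5,0,0],
    [-15,0,0],
    [-17.5,0,0],
    [-19,0,0],
    [-19,0,0],
  ],
  dr=[
    [0,0,0],
    [0,0,0],
    [0,0,0],
    [0,0,0],
    [0,0,0],
    [0,0,0],
    [0,0,0],
    [0,0,0],
    [0,0,0],
  ],
)

```text
time_s: 4.45
ee_pos: [0.4783, -0.0605, 0.2533]
tool_rot: [[-0.216, 0.976, -0.001], [0.976, 0.216, 0.001], [0.001, -0.001, -1.0]]
wrist_force: [0.6, 3.5, -1.3]
gripper_width: 0.0002
grasp_force: 2.0
```

Call:
apply_moves(
  grip=[1,1,1,1,1],
  dp=[
    [-1,0,0],
    [-2,0,0],
    [-3,0,0],
    [-3,0,0],
    [-3,0,0],
  ],
  dr=[
    [0,0,0],
    [0,0,0],
    [0,0,0],
    [0,0,0],
    [0,0,0],
  ],
)

```text
time_s: 4.95
ee_pos: [0.4788, -0.0632, 0.2532]
tool_rot: [[-0.216, 0.976, -0.002], [0.976, 0.216, 0.001], [0.001, -0.001, -1.0]]
wrist_force: [0.0, 7.2, -2.7]
gripper_width: 0.0003
grasp_force: 2.7
```

Call:
apply_moves(
  grip=[1,1,1],
  dp=[
    [-1,0,0],
    [-1.5,0,0],
    [-1.5,0,0],
  ],
  dr=[
    [0,0,0],
    [0,0,0],
    [0,0,0],
  ],
)

```text
time_s: 5.25
ee_pos: [0.479, -0.0645, 0.2531]
tool_rot: [[-0.216, 0.976, -0.002], [0.976, 0.216, 0.001], [0.002, -0.002, -1.0]]
wrist_force: [-0.8, 7.7, -2.9]
gripper_width: -0.0
grasp_force: 3.1
```

Call:
apply_moves(
  grip=[1,1,1],
  dp=[
    [-1,0,0],
    [-1.5,0,0],
    [-1.5,0,0],
  ],
  dr=[
    [0,0,0],
    [0,0,0],
    [0,0,0],
  ],
)

```text
time_s: 5.55
ee_pos: [0.4792, -0.0655, 0.253]
tool_rot: [[-0.215, 0.977, -0.002], [0.977, 0.215, 0.003], [0.003, -0.002, -1.0]]
wrist_force: [-0.1, 13.5, -2.8]
gripper_width: -0.0002
grasp_force: 5.7
```

Force rises to 13.5 N at y = -0.0655, so that is the end stop and the first tooth should be caught. Going back, then stroke 2.

Call:
apply_moves(
  grip=[1,1,1,1,1,1,1,1,1,1],
  dp=[
    [8,0,0],
    [16,0,0],
    [24,0,0],
    [33,0,0],
    [33,0,0],
    [33,0,0],
    [29,0,0],
    [26,0,0],
    [23,0,0],
    [20,0,0],
  ],
  dr=[
    [0,0,0],
    [0,0,0],
    [0,0,0],
    [0,0,0],
    [0,0,0],
    [0,0,0],
    [0,0,0],
    [0,0,0],
    [0,0,0],
    [0,0,0],
  ],
)

```text
time_s: 6.55
ee_pos: [0.4758, -0.0473, 0.2537]
tool_rot: [[-0.216, 0.976, 0.0], [0.976, 0.216, 0.0], [0.0, 0.0, -1.0]]
wrist_force: [0.1, 2.8, 0.2]
gripper_width: 0.0003
grasp_force: 1.5
```

Call:
apply_moves(
  grip=[1,1,1,1,1,1,1,1,1,1],
  dp=[
    [-3,0,0],
    [-6,0,0],
    [-9,0,0],
    [-12,0,0],
    [-14,0,0],
    [-16,0,0],
    [-17.5,0,0],
    [-18.5,0,0],
    [-19,0,0],
    [-19,0,0],
  ],
  dr=[
    [0,0,0],
    [0,0,0],
    [0,0,0],
    [0,0,0],
    [0,0,0],
    [0,0,0],
    [0,0,0],
    [0,0,0],
    [0,0,0],
    [0,0,0],
  ],
)

```text
time_s: 7.55
ee_pos: [0.479, -0.0647, 0.253]
tool_rot: [[-0.215, 0.977, -0.002], [0.977, 0.215, 0.002], [0.003, -0.002, -1.0]]
wrist_force: [0.0, 10.6, -3.8]
gripper_width: -0.0002
grasp_force: 4.6
```

Call:
apply_moves(
  grip=[1,1,1,1,1,1,1,1,1,1],
  dp=[
    [8,0,0],
    [16,0,0],
    [24,0,0],
    [32,0,0],
    [32,0,0],
    [32,0,0],
    [28,0,0],
    [24,0,0],
    [21,0,0],
    [19,0,0],
  ],
  dr=[
    [0,0,0],
    [0,0,0],
    [0,0,0],
    [0,0,0],
    [0,0,0],
    [0,0,0],
    [0,0,0],
    [0,0,0],
    [0,0,0],
    [0,0,0],
  ],
)

```text
time_s: 8.55
ee_pos: [0.4758, -0.0473, 0.2538]
tool_rot: [[-0.216, 0.976, 0.0], [0.976, 0.216, 0.0], [0.0, 0.0, -1.0]]
wrist_force: [-0.3, 3.8, 0.6]
gripper_width: -0.0003
grasp_force: 1.6
```

Call:
apply_moves(
  grip=[1,1,1,1],
  dp=[
    [-1,0,0],
    [-2,0,0],
    [-3,0,0],
    [-3,0,0],
  ],
  dr=[
    [0,0,0],
    [0,0,0],
    [0,0,0],
    [0,0,0],
  ],
)

```text
time_s: 8.95
ee_pos: [0.4763, -0.0497, 0.2536]
tool_rot: [[-0.216, 0.976, 0.0], [0.976, 0.216, 0.0], [0.0, 0.0, -1.0]]
wrist_force: [0.3, 5.6, 1.3]
gripper_width: -0.0002
grasp_force: 2.3
```

Call:
apply_moves(
  grip=[1,1,1,1],
  dp=[
    [-1,0,0],
    [-2,0,0],
    [-2,0,0],
    [-2,0,0],
  ],
  dr=[
    [0,0,0],
    [0,0,0],
    [0,0,0],
    [0,0,0],
  ],
)

```text
time_s: 9.35
ee_pos: [0.4767, -0.0514, 0.2536]
tool_rot: [[-0.216, 0.976, -0.0], [0.976, 0.216, 0.001], [0.001, 0.0, -1.0]]
wrist_force: [1.9, 6.5, -0.4]
gripper_width: 0.0003
grasp_force: 3.3
```

Call:
apply_moves(
  grip=[1,1,1,1],
  dp=[
    [-1,0,0],
    [-2,0,0],
    [-2,0,0],
    [-2,0,0],
  ],
  dr=[
    [0,0,0],
    [0,0,0],
    [0,0,0],
    [0,0,0],
  ],
)

```text
time_s: 9.75
ee_pos: [0.4771, -0.0531, 0.2534]
tool_rot: [[-0.216, 0.976, -0.0], [0.976, 0.216, 0.001], [0.001, -0.0, -1.0]]
wrist_force: [0.1, 8.6, -1.9]
gripper_width: -0.0004
grasp_force: 3.9
```

Call:
apply_moves(
  grip=[1,1,1],
  dp=[
    [-1,0,0],
    [-1.5,0,0],
    [-1.5,0,0],
  ],
  dr=[
    [0,0,0],
    [0,0,0],
    [0,0,0],
  ],
)

```text
time_s: 10.05
ee_pos: [0.4774, -0.0545, 0.2533]
tool_rot: [[-0.216, 0.976, -0.0], [0.976, 0.216, 0.001], [0.001, -0.0, -1.0]]
wrist_force: [1.3, 10.0, -1.9]
gripper_width: 0.0001
grasp_force: 4.3
```

Call:
apply_moves(
  grip=[1,1,1],
  dp=[
    [-1,0,0],
    [-1,0,0],
    [-1,0,0],
  ],
  dr=[
    [0,0,0],
    [0,0,0],
    [0,0,0],
  ],
)

```text
time_s: 10.35
ee_pos: [0.4776, -0.0554, 0.2533]
tool_rot: [[-0.216, 0.976, -0.001], [0.976, 0.216, 0.002], [0.002, -0.0, -1.0]]
wrist_force: [2.5, 9.4, -3.9]
gripper_width: 0.0003
grasp_force: 4.3
```

Call:
apply_moves(
  grip=[1,1,1],
  dp=[
    [-1,0,0],
    [-1.5,0,0],
    [-1.5,0,0],
  ],
  dr=[
    [0,0,0],
    [0,0,0],
    [0,0,0],
  ],
)

```text
time_s: 10.65
ee_pos: [0.4778, -0.0568, 0.2532]
tool_rot: [[-0.216, 0.976, -0.001], [0.976, 0.216, 0.002], [0.002, -0.0, -1.0]]
wrist_force: [2.1, 11.0, -3.2]
gripper_width: -0.0002
grasp_force: 4.3
```

Call:
apply_moves(
  grip=[1,1,1],
  dp=[
    [-1,0,0],
    [-1,0,0],
    [-1,0,0],
  ],
  dr=[
    [0,0,0],
    [0,0,0],
    [0,0,0],
  ],
)

```text
time_s: 10.95
ee_pos: [0.4779, -0.0579, 0.2532]
tool_rot: [[-0.216, 0.976, -0.001], [0.976, 0.216, 0.002], [0.002, -0.001, -1.0]]
wrist_force: [0.9, 10.6, -3.4]
gripper_width: -0.0
grasp_force: 4.2
```

Call:
apply_moves(
  grip=[1,1,1],
  dp=[
    [-1,0,0],
    [-1.5,0,0],
    [-1.5,0,0],
  ],
  dr=[
    [0,0,0],
    [0,0,0],
    [0,0,0],
  ],
)

```text
time_s: 11.25
ee_pos: [0.4781, -0.0593, 0.2531]
tool_rot: [[-0.216, 0.976, -0.001], [0.976, 0.216, 0.002], [0.002, -0.001, -1.0]]
wrist_force: [1.0, 9.8, -3.5]
gripper_width: -0.0001
grasp_force: 4.2
```

Call:
apply_moves(
  grip=[1,1,1],
  dp=[
    [-1,0,0],
    [-1,0,0],
    [-1,0,0],
  ],
  dr=[
    [0,0,0],
    [0,0,0],
    [0,0,0],
  ],
)

```text
time_s: 11.55
ee_pos: [0.4783, -0.0603, 0.2531]
tool_rot: [[-0.216, 0.976, -0.002], [0.976, 0.216, 0.002], [0.002, -0.001, -1.0]]
wrist_force: [0.1, 9.4, -3.2]
gripper_width: -0.0001
grasp_force: 4.0
```

Call:
apply_moves(
  grip=[1,1,1],
  dp=[
    [-1,0,0],
    [-1.5,0,0],
    [-1.5,0,0],
  ],
  dr=[
    [0,0,0],
    [0,0,0],
    [0,0,0],
  ],
)

```text
time_s: 11.85
ee_pos: [0.4785, -0.0619, 0.2531]
tool_rot: [[-0.216, 0.976, -0.002], [0.976, 0.216, 0.001], [0.002, -0.002, -1.0]]
wrist_force: [-0.6, 8.8, -3.4]
gripper_width: 0.0002
grasp_force: 3.7
```

Call:
apply_moves(
  grip=[1,1,1],
  dp=[
    [-1,0,0],
    [-1.5,0,0],
    [-1.5,0,0],
  ],
  dr=[
    [0,0,0],
    [0,0,0],
    [0,0,0],
  ],
)

```text
time_s: 12.15
ee_pos: [0.4787, -0.0631, 0.253]
tool_rot: [[-0.216, 0.977, -0.002], [0.976, 0.216, 0.002], [0.002, -0.002, -1.0]]
wrist_force: [0.8, 11.3, -3.2]
gripper_width: 0.0001
grasp_force: 4.7
```

Call:
apply_moves(
  grip=[1,1,1],
  dp=[
    [-1,0,0],
    [-1,0,0],
    [-1,0,0],
  ],
  dr=[
    [0,0,0],
    [0,0,0],
    [0,0,0],
  ],
)

```text
time_s: 12.45
ee_pos: [0.4789, -0.0639, 0.2529]
tool_rot: [[-0.215, 0.977, -0.003], [0.977, 0.215, 0.002], [0.003, -0.002, -1.0]]
wrist_force: [0.4, 12.3, -3.6]
gripper_width: 0.0004
grasp_force: 5.4
```

Call:
apply_moves(
  grip=[1,1,1],
  dp=[
    [-0.5,0,0],
    [-0.5,0,0],
    [-0.5,0,0],
  ],
  dr=[
    [0,0,0],
    [0,0,0],
    [0,0,0],
  ],
)

```text
time_s: 12.75
ee_pos: [0.4789, -0.0642, 0.2529]
tool_rot: [[-0.215, 0.977, -0.003], [0.977, 0.215, 0.003], [0.003, -0.002, -1.0]]
wrist_force: [-1.1, 13.7, -3.4]
gripper_width: 0.0002
grasp_force: 5.9
```

Call:
apply_moves(
  grip=[1,1,1,1,1,1,1,1,1,1],
  dp=[
    [8,0,0],
    [16,0,0],
    [24,0,0],
    [32,0,0],
    [32,0,0],
    [32,0,0],
    [28,0,0],
    [25,0,0],
    [22,0,0],
    [20,0,0],
  ],
  dr=[
    [0,0,0],
    [0,0,0],
    [0,0,0],
    [0,0,0],
    [0,0,0],
    [0,0,0],
    [0,0,0],
    [0,0,0],
    [0,0,0],
    [0,0,0],
  ],
)

```text
time_s: 13.75
ee_pos: [0.4756, -0.0463, 0.2538]
tool_rot: [[-0.216, 0.976, 0.0], [0.976, 0.216, 0.0], [0.0, 0.0, -1.0]]
wrist_force: [0.9, 1.6, 0.7]
gripper_width: 0.0002
grasp_force: 1.1
```

Call:
apply_moves(
  grip=[1,1,1],
  dp=[
    [-1,0,0],
    [-1.5,0,0],
    [-1.5,0,0],
  ],
  dr=[
    [0,0,0],
    [0,0,0],
    [0,0,0],
  ],
)

```text
time_s: 14.05
ee_pos: [0.4758, -0.0474, 0.2537]
tool_rot: [[-0.216, 0.976, 0.0], [0.976, 0.216, 0.0], [0.0, 0.0, -1.0]]
wrist_force: [0.4, 3.0, 1.2]
gripper_width: 0.0
grasp_force: 1.3
```

Call:
apply_moves(
  grip=[1,1,1],
  dp=[
    [-1,0,0],
    [-1,0,0],
    [-1,0,0],
  ],
  dr=[
    [0,0,0],
    [0,0,0],
    [0,0,0],
  ],
)

```text
time_s: 14.35
ee_pos: [0.476, -0.0482, 0.2537]
tool_rot: [[-0.216, 0.976, 0.0], [0.976, 0.216, 0.0], [0.0, 0.0, -1.0]]
wrist_force: [1.3, 4.7, 2.2]
gripper_width: -0.0002
grasp_force: 2.1
```

Call:
apply_moves(
  grip=[1,1,1],
  dp=[
    [-1,0,0],
    [-1,0,0],
    [-1,0,0],
  ],
  dr=[
    [0,0,0],
    [0,0,0],
    [0,0,0],
  ],
)

```text
time_s: 14.65
ee_pos: [0.4762, -0.0491, 0.2536]
tool_rot: [[-0.216, 0.976, 0.0], [0.976, 0.216, 0.0], [0.0, 0.0, -1.0]]
wrist_force: [-0.4, 6.4, 1.3]
gripper_width: 0.0001
grasp_force: 2.8
```

Call:
apply_moves(
  grip=[1,1,1],
  dp=[
    [-1,0,0],
    [-1,0,0],
    [-1,0,0],
  ],
  dr=[
    [0,0,0],
    [0,0,0],
    [0,0,0],
  ],
)

```text
time_s: 14.95
ee_pos: [0.4764, -0.0499, 0.2536]
tool_rot: [[-0.216, 0.976, -0.0], [0.976, 0.216, 0.001], [0.001, 0.0, -1.0]]
wrist_force: [1.2, 6.8, 1.4]
gripper_width: -0.0001
grasp_force: 3.7
```

Call:
apply_moves(
  grip=[1,1,1],
  dp=[
    [-1,0,0],
    [-1,0,0],
    [-1,0,0],
  ],
  dr=[
    [0,0,0],
    [0,0,0],
    [0,0,0],
  ],
)

```text
time_s: 15.25
ee_pos: [0.4766, -0.0507, 0.2536]
tool_rot: [[-0.216, 0.976, -0.0], [0.976, 0.216, 0.001], [0.001, 0.0, -1.0]]
wrist_force: [2.2, 9.5, 1.6]
gripper_width: 0.0004
grasp_force: 4.5
```

Call:
apply_moves(
  grip=[1,1,1],
  dp=[
    [-1,0,0],
    [-1,0,0],
    [-1,0,0],
  ],
  dr=[
    [0,0,0],
    [0,0,0],
    [0,0,0],
  ],
)

```text
time_s: 15.55
ee_pos: [0.4767, -0.0515, 0.2535]
tool_rot: [[-0.216, 0.976, -0.0], [0.976, 0.216, 0.001], [0.002, -0.0, -1.0]]
wrist_force: [1.2, 10.8, 0.7]
gripper_width: 0.0002
grasp_force: 5.3
```

Call:
apply_moves(
  grip=[1,1,1],
  dp=[
    [-1,0,0],
    [-1,0,0],
    [-1,0,0],
  ],
  dr=[
    [0,0,0],
    [0,0,0],
    [0,0,0],
  ],
)

```text
time_s: 15.85
ee_pos: [0.4769, -0.0523, 0.2535]
tool_rot: [[-0.216, 0.976, -0.001], [0.976, 0.216, 0.002], [0.002, -0.0, -1.0]]
wrist_force: [0.6, 13.3, 0.9]
gripper_width: -0.0
grasp_force: 6.2
```

Call:
apply_moves(
  grip=[1,1,1],
  dp=[
    [-0.8,0,0],
    [-0.8,0,0],
    [-0.8,0,0],
  ],
  dr=[
    [0,0,0],
    [0,0,0],
    [0,0,0],
  ],
)

```text
time_s: 16.15
ee_pos: [0.477, -0.0529, 0.2535]
tool_rot: [[-0.215, 0.977, -0.001], [0.977, 0.215, 0.002], [0.002, -0.0, -1.0]]
wrist_force: [1.1, 14.7, 0.1]
gripper_width: 0.0
grasp_force: 7.0
```

Call:
apply_moves(
  grip=[1,1,1,1],
  dp=[
    [-0.8,0,0],
    [-0.8,0,0],
    [-0.8,0,0],
    [-0.8,0,0],
  ],
  dr=[
    [0,0,0],
    [0,0,0],
    [0,0,0],
    [0,0,0],
  ],
)

```text
time_s: 16.55
ee_pos: [0.4772, -0.0535, 0.2534]
tool_rot: [[-0.215, 0.977, -0.001], [0.977, 0.215, 0.003], [0.003, -0.0, -1.0]]
wrist_force: [1.3, 16.4, 0.6]
gripper_width: 0.0003
grasp_force: 7.8
```

Call:
apply_moves(
  grip=[1,1,1,1,1,1,1,1,1,1],
  dp=[
    [-0.3,0,0],
    [-0.3,0,0],
    [-0.3,0,0],
    [-0.3,0,0],
    [-0.3,0,0],
    [-0.3,0,0],
    [-0.3,0,0],
    [-0.3,0,0],
    [-0.3,0,0],
    [-0.3,0,0],
  ],
  dr=[
    [0,0,0],
    [0,0,0],
    [0,0,0],
    [0,0,0],
    [0,0,0],
    [0,0,0],
    [0,0,0],
    [0,0,0],
    [0,0,0],
    [0,0,0],
  ],
)

```text
time_s: 17.55
ee_pos: [0.4772, -0.0537, 0.2534]
tool_rot: [[-0.215, 0.977, -0.001], [0.977, 0.215, 0.003], [0.003, -0.0, -1.0]]
wrist_force: [0.3, 16.3, -0.7]
gripper_width: -0.0
grasp_force: 8.2
```

```bash
python3 - <<'E'
from cell import read_state, eyes
import cv2,numpy as np
s=read_state();print(s["time_s"],s["wrist_force"],s["ee_pos"])
i=eyes.get_image("side");b=eyes.get_image("scene")
cv2.imwrite("pics/s3.png",np.hstack([cv2.resize(i["color"][210:310,240:340,::-1],(400,400),interpolation=2),cv2.resize(b["color"][140:220,330:410,::-1],(400,400),interpolation=2)]))
E
```

```text
17.55 [ 0.3458135  16.25569955 -0.6722573 ] [ 0.477204   -0.05372753  0.25338676]
```

View pics/s3.png

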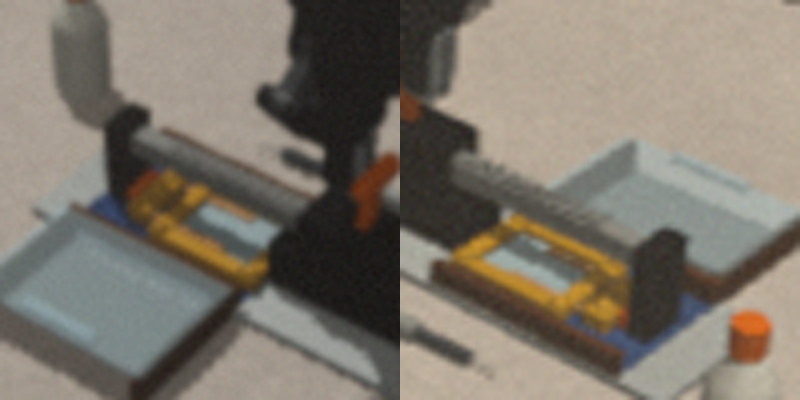

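The views show the jaw's pad against the crest, with the crest down close to the frame. The push is over 16 N at mid-stroke, so it has bottomed. I'll add a little more and hold for a second.

Call:
apply_moves(
  grip=[1,1,1,1,1,1,1,1,1,1],
  dp=[
    [-0.4,0,0],
    [-0.4,0,0],
    [-0.4,0,0],
    [-0.4,0,0],
    [-0.4,0,0],
    [-0.4,0,0],
    [-0.4,0,0],
    [-0.4,0,0],
    [-0.4,0,0],
    [-0.4,0,0],
  ],
  dr=[
    [0,0,0],
    [0,0,0],
    [0,0,0],
    [0,0,0],
    [0,0,0],
    [0,0,0],
    [0,0,0],
    [0,0,0],
    [0,0,0],
    [0,0,0],
  ],
)

```text
time_s: 18.65
ee_pos: [0.4773, -0.054, 0.2533]
tool_rot: [[-0.215, 0.977, -0.001], [0.977, 0.215, 0.003], [0.003, -0.0, -1.0]]
wrist_force: [1.4, 17.9, -1.3]
gripper_width: 0.0001
grasp_force: 8.5
```

Call:
apply_moves(
  grip=[1,1,1,1,1,1,1,1,1,1],
  dp=[
    [4,0,0],
    [10,0,0],
    [18,0,0],
    [24,0,0],
    [26,0,0],
    [26,0,-30],
    [26,0,-65],
    [10,0,-65],
    [-30,0,-65],
    [-60,0,-65],
  ],
  dr=[
    [0,0,0],
    [0,0,0],
    [0,0,0],
    [0,0,0],
    [0,0,0],
    [0,0,0],
    [0,0,0],
    [0,0,0],
    [0,0,0],
    [0,0,0],
  ],
)

```text
time_s: 19.65
ee_pos: [0.4909, -0.1153, 0.3193]
tool_rot: [[-0.218, 0.976, 0.001], [0.976, 0.218, -0.001], [-0.001, 0.001, -1.0]]
wrist_force: [1.5, -0.0, 0.4]
gripper_width: -0.0003
grasp_force: 0.0
```

Call:
apply_moves(
  grip=[1,1,1,1,1],
  dp=[
    [-20,0,0],
    [-34,0,0],
    [-34,0,0],
    [-34,0,0],
    [-34,0,0],
  ],
  dr=[
    [0,0,0],
    [0,0,0],
    [0,0,0],
    [0,0,0],
    [0,0,0],
  ],
)

```text
time_s: 20.15
ee_pos: [0.4976, -0.1464, 0.3186]
tool_rot: [[-0.217, 0.976, -0.001], [0.976, 0.217, 0.0], [0.0, -0.001, -1.0]]
wrist_force: [0.3, 0.7, 0.1]
gripper_width: -0.0004
grasp_force: 0.0
```

Call:
apply_moves(
  grip=[1,1,1,1,1],
  dp=[
    [0,0,25],
    [0,0,50],
    [0,0,62],
    [0,0,62],
    [0,0,62],
  ],
  dr=[
    [0,0,0],
    [0,0,0],
    [0,0,0],
    [0,0,0],
    [0,0,0],
  ],
)

```text
time_s: 20.65
ee_pos: [0.4981, -0.1469, 0.2571]
tool_rot: [[-0.217, 0.976, 0.0], [0.976, 0.217, 0.0], [0.0, 0.0, -1.0]]
wrist_force: [-0.3, 0.2, 0.3]
gripper_width: 0.0001
grasp_force: 0.0
```

Call:
apply_moves(
  grip=[1,1,1,1,1,1],
  dp=[
    [0,0,3],
    [0,0,6],
    [0,0,9],
    [0,0,11],
    [0,0,12],
    [0,0,12],
  ],
  dr=[
    [0,0,0],
    [0,0,0],
    [0,0,0],
    [0,0,0],
    [0,0,0],
    [0,0,0],
  ],
)

```text
time_s: 21.25
ee_pos: [0.4981, -0.1473, 0.2448]
tool_rot: [[-0.216, 0.976, 0.001], [0.976, 0.216, -0.0], [-0.0, 0.001, -1.0]]
wrist_force: [0.7, -1.1, 2.4]
gripper_width: 0.0001
grasp_force: 1.2
```

Call:
apply_moves(
  grip=[1,1,1,1,1,1,1,1,1,1],
  dp=[
    [0,0,1],
    [0,0,1.8],
    [0,0,1.8],
    [0,0,1.8],
    [0,0,1.8],
    [0,0,1.8],
    [0,0,1.8],
    [0,0,1.8],
    [0,0,1.8],
    [0,0,1.8],
  ],
  dr=[
    [0,0,0],
    [0,0,0],
    [0,0,0],
    [0,0,0],
    [0,0,0],
    [0,0,0],
    [0,0,0],
    [0,0,0],
    [0,0,0],
    [0,0,0],
  ],
)

```text
time_s: 22.25
ee_pos: [0.4981, -0.1474, 0.2433]
tool_rot: [[-0.216, 0.976, 0.001], [0.976, 0.216, -0.0], [-0.001, 0.001, -1.0]]
wrist_force: [0.9, -1.4, 6.5]
gripper_width: -0.0001
grasp_force: 3.3
```

```bash
python3 - <<'E'
from cell import read_state, eyes
import cv2,numpy as np
s=read_state();print(s["time_s"],s["wrist_force"],s["ee_pos"])
i=eyes.get_image("side");b=eyes.get_image("scene")
cv2.imwrite("pics/s4.png",np.hstack([cv2.resize(i["color"][190:320,250:380,::-1],(400,400),interpolation=2),cv2.resize(b["color"][120:230,300:410,::-1],(400,400),interpolation=2)]))
E
```

```text
22.25 [ 0.88566123 -1.38960343  6.47104397] [ 0.49814921 -0.14736004  0.24331557]
```

View pics/s4.png

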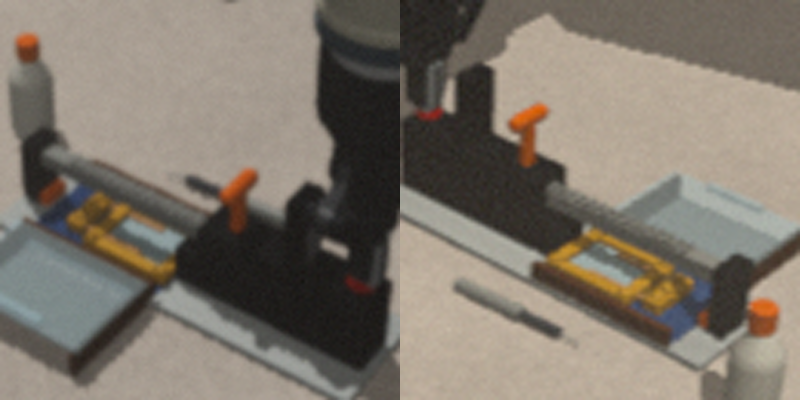

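The jaw is back at scene (391,192), its starting place, the trigger is at rest and the crest has stayed in. I'll hold briefly longer and then lift off.

Call:
apply_moves(
  grip=[1,1,1,1,1,1,1,1,1,1],
  dp=[
    [0,0,0],
    [0,0,0],
    [0,0,0],
    [0,0,0],
    [0,0,-8],
    [0,0,-20],
    [0,0,-60],
    [0,0,-100],
    [0,0,-100],
    [0,0,-100],
  ],
  dr=[
    [0,0,0],
    [0,0,0],
    [0,0,0],
    [0,0,0],
    [0,0,0],
    [0,0,0],
    [0,0,0],
    [0,0,0],
    [0,0,0],
    [0,0,0],
  ],
)

```text
time_s: 23.35
ee_pos: [0.4977, -0.1472, 0.3441]
tool_rot: [[-0.216, 0.976, 0.002], [0.976, 0.216, -0.0], [-0.001, 0.002, -1.0]]
wrist_force: [-0.3, 0.3, 0.1]
gripper_width: -0.0001
grasp_force: 0.0
```

```bash
python3 - <<'E'
from cell import read_state, eyes, robot
from h import *
s=read_state();print(s["time_s"],s["wrist_force"],s["ee_pos"])
a=dict(np.load("pics/scene0.npz"));b=eyes.get_image("scene")
for i in(a,b):
    print(blobs(i,(5,180,120),(14,255,255),(295,138,410,215)),blobs(i,(0,150,70),(4,255,255),(295,138,410,215)))
    g=i["color"][188:212,382:396].max(2)<60; ys,xs=np.nonzero(g);print("jaw dark",len(xs),xs.mean()+382,ys.mean()+188)
E
```

```text
23.35 [-0.29627499  0.3271413   0.12916494] [ 0.49771606 -0.14717561  0.3440922 ]
[([335.0, 153.7], [331, 149, 9, 15, 43]), ([400.0, 205.0], [397, 203, 7, 7, 29])] [([307.5, 146.5], [305, 145, 6, 4, 20])]
jaw dark 160 389.8875 200.81875
[([335.0, 154.7], [331, 149, 9, 16, 54]), ([399.9, 204.7], [397, 203, 7, 5, 27])] [([307.4, 146.5], [305, 145, 6, 5, 22])]
jaw dark 153 389.87581699346407 200.76470588235293
```

Jaw, trigger and release are all back at their starting pixels.

```bash
python3 -c "
from cell import robot
print(robot.hand_in())"
```

```text
the job is handed in; nothing more can be done
None
```

I pressed the crest home until it bottomed, held it there about a second at roughly 17–20 N (estimated from the push on the trigger), then held the release down until the jaw was fully open; the job is handed in, and no verdict came back.

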